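# Pack and wedge a gel caster, and hold the wedge in

### The arm

A 6-joint arm with a two-finger parallel gripper is mounted at the origin on a cart in front of the work surface, level with it; the furniture and walls round the work are solid. World frame = base frame: x ahead of the robot, y to its left, z up, the work surface at z = 0. Lengths are in m, angles in degrees, forces in N, time in s.
With the tool pointing down it reaches from about 0.35 to 0.875 m from the base axis. Payload 4.2 kg.
Tool frame: the origin (TCP) lies midway between the tips of the shut fingers; the grasp point (between the pads) lies 19 mm behind it (r.pinch_z is the distance from the TCP to the grasp point, in m); z points along the fingers, y is the line along which they close (so a half turn about z gives the same grasp; the last joint's range is limited). The gripper opens to 87 mm and grips with 3 to 60 N. Pads are 19 mm wide; open, the fingers measure 117 mm over their backs; the gripper's body (75 mm by 190 mm) begins 51 mm behind the grasp point.
Start: joints at [-58.006, 22.042, 0.453, 0, -68.411, -14.817], TCP at [0.185, -0.597, 0.223] pointing down, gripper open.
Joint ranges: [-179.83, 179.83], [-69.29, 118.12], [-61.27, 80.66], [-181.25, 117.63], [-171.15, -9.14], [-177.46, 177.46]. Speed limits (degrees/s): [159.86, 159.86, 180, 180, 180, 180].

### API

Orientations are given as a 3x3 rotation matrix whose columns are the frame's x, y, z axes.
In Python, from station import r, imaging, models gives the robot as it stands. The module is installed in compiled form; this text tells all that it offers.
- The arm moves only by the tool apply_moves, never from a script. Its argument "moves" is a list of rows, each a list of 2 entries, a list of its own where there are three numbers: the shift along the tool's x, y, z in m, then the turn about the tool's z in degrees. A call has 1 to 5 rows; each row shifts and turns the commanded pose from where the row before left it, along the tool's axes as they then stand; what a row does not reach is not made up. A row lasts 1/12 s, in which the tool goes at most 41.7 mm and 7.16 degrees, less where a joint would pass 70% of its speed; a pose out of reach is approached as far as the arm can. A call is refused whole if a number of a shift passes 0.0417 or a number of a turn 7.16, either way. A call with a gripper value outside its range is refused whole. "hand" is the finger opening in m, from 0 to 0.087, set as the call begins (left out, the last holds). The fingers move at their own pace and stop on an object; the grip force is fixed at half the most. Time passes only in rows, so rows that do not move let the fingers close. It gives the time, the measured TCP pose, the force, the opening and the grip force at its end, in the units of the state.
- r.sense(): the state, without advancing time (a new reading comes with each control period).
- imaging.capture(name): name is "scene" or "side" or "wrist"; returns a dict with "frame" (420x560x3 uint8, blue, green, red), "intrinsics" (3x3 intrinsics, pixels), "dist" ([k1, k2, p1, p2, k3] as OpenCV has them; the pictures are not rectified), "eye" and "orientation" of the camera in the world. Camera axes: x right, y down, z forward; pixel columns grow to the right and rows downward; lengths in m; the calibration is good to about 2 mm. A picture is of the moment at which its call begins. There is no depth.
- r.finish_job(): hands the job in; it is judged then, once.
Trained networks look in a picture, given as the dict that the camera call returned (one of the last four; its "shot" number tells which), for a name from the list of things; names that differ only in an ending like _2 or _b are one class to them, and where a whole thing is asked for, a point or a joint stands for the part that bears it (a point fixed in the world has none). Each returns a list of dicts, best first, with "confidence" (0 to 1); they miss things now and then, are a little off and sometimes report something else, mostly with a low value. They report only what shows in the picture. A call takes as long as a camera call. They do not tell look-alikes from the thing itself.
- models.cut_out(picture, target): "region" (420x560 bool, what is visible of it) and "extent" ([left, top, width, height] as shares, 0 to 1, of the picture: columns of its width, rows of its height, round what is visible of it).
- models.place_of(picture, target): "at" ([column, row] as shares, 0 to 1, of the picture: columns of its width, rows of its height: a listed point, or the origin of a listed thing).
The state is a dict: "time_s": time; "joints": joint angles; "joint_velocities": joint speeds; "effort": joint torques, N m; "tcp_pos": TCP position; "ee_rot": TCP orientation; "wrist_force": force on the tool from outside, world axes, zero at the start; "moment": the same for the moment, N m; "gripper_width": opening from 0.0 (shut) to 1.0 (fully open); "gripper_force": force on a finger pad.
Only numpy, scipy, OpenCV 4.12 (cv2) and the standard library are available. Lean on these libraries where they do the work, as an engineer would, in place of code of your own. Each camera call takes 0.05 s, during which the arm holds its last target. There are 200 camera calls.

### The job

Get the gel caster ready for pouring: first turn the black cam knob on its white housing until the white pointer stands at the red index mark. Then stand blue filler plates from the rack upright on the caster's floor against the cassette pack, just enough of them that the gap left to the steel cross-rod suits the orange wedge, and push the wedge straight down between the last plate and the rod, its flat face against the rod and without forcing it, until the cassettes are pressed fully back on their rubber seal. Finish still gripping the wedge and holding it down there, since the pack's springs open the gap again if it is let go, and leave the other things on the bench alone.

Things in the scene. Friction and masses are not known exactly. Their poses are not given: they have to be found in the camera images.
- caster: Gel caster, fixed: white base 128 x 240 mm, two grey side rails, white cam housing (top 112 mm high) at its +y end. Origin on the bench under the base; z up, +y from the open end to the housing, x across. Slippery chamber floor 12 mm above the origin; rails' inner faces at x -52 and +52 mm, tops 52 mm high. Knob axis at x 0, y +93 mm.
- cam_knob (a joint): Angle (rad) of the black cam knob on the housing, vertical axis, grows anticlockwise from above, 0 to 2.2; stiff (0.16 N m), stays where left. At 1.5 the white pointer stands at the red index mark, on the side facing the cassette pack (-y of the caster). Turning it up moves back plate and pack towards the rod by 4 mm per rad.
- cam_knob_grip (a point): Point on the knob's axis at mid-height of its grip bar (140 mm above the bench). The bar is 46 mm long, 13 mm wide and 30 mm high (125 to 154 mm above the bench). This frame turns with the knob: x runs along the bar towards the pointer end, y across it.
- pack (a joint): Slide (m) of the pack of three glass cassettes with its white pressure plate: 0 = held 6 mm off the rubber seal by springs, 0.006 = pressed fully back (+y of the caster) on the seal. The springs push with 6 N at 0 and 14 N at 0.006; then it stops hard.
- pack_face (a point): Centre of the pressure plate's front face, which looks to -y of the caster; the plate is 96 mm wide and its top is 90 mm above the chamber floor. It moves with the pack; with the knob at its index it lies at y -2 mm of the caster (pack at 0) or +4 mm (pressed back).
- rod_frame: Steel cross-rod, 12 mm thick, along x, in two dark clamp blocks on the rails, fixed, at another place along them in each set-up. Origin on the chamber floor under the rod's axis, axes as the caster's; the axis is 72 mm above it. The gap to fill lies between the pack's face and the rod's near (+y) side.
- wedge: Orange wedge, slippery, 92 mm wide (x), 95 mm high, grip block on top. Origin at tip level, below the grip block. Flat face to -y, 8.7 mm from the origin; 3.5 mm thick at the tip, growing to +y by 1 mm per 3 mm of height as two 22 mm cheeks that straddle the fillers' tabs. Stands tip down in the rack, axes as the rack's. Goes in with -y to the rod, slopes bearing on the last filler's top edge.
- wedge_grip (a point): Middle of the wedge's grip block, 36 (x) x 12 (y) x 42 mm, 115 mm above the tip. The wedge suits a gap between last filler and near side of the rod of 8 to 25 mm with the pack at 0 (6 mm more with the pack pressed back): in a wider one it bottoms, in a narrower one its tip stays above the rod. A few N of downward push close the pack (side load up to 15 N), then resistance rises steeply.
- rack: White rack, fixed, base 118 x 200 mm with steel wire loops; four slots across it at y -69, -23, +23 and +69 mm, floor 8 mm above the bench, loops to 42 mm above that floor. The three fillers and the wedge stand in the slots in any order. Origin on the bench under its middle.
- filler_a: Blue filler plate (one of three alike), 96 mm wide (x) x 16 mm thick (y) x 90 mm high, with a grip tab on top 36 mm (x) x 7 mm (y), 40 mm high (90 to 130 mm above its underside). Origin at the centre of its underside; stands upright in a rack slot.
- filler_b: Blue filler plate (one of three alike), 96 mm wide (x) x 16 mm thick (y) x 90 mm high, with a grip tab on top 36 mm (x) x 7 mm (y), 40 mm high (90 to 130 mm above its underside). Origin at the centre of its underside; stands upright in a rack slot.
- filler_c: Blue filler plate (one of three alike), 96 mm wide (x) x 16 mm thick (y) x 90 mm high, with a grip tab on top 36 mm (x) x 7 mm (y), 40 mm high (90 to 130 mm above its underside). Origin at the centre of its underside; stands upright in a rack slot.
- wash_bottle: White wash bottle with a blue cap and spout, 63 x 108 x 204 mm. Bystander, stays where it is. Origin under its middle.
- beaker: Empty glass beaker, 73 x 78 x 95 mm. Bystander, stays where it is. Origin under its middle.
- tip_box: Light blue pipette-tip box, 92 x 125 x 77 mm. Bystander, stays where it is. Origin under its middle.
- petri_dish: Petri dish, 59 mm across, 15 mm high. Bystander, stays where it is. Origin under its middle.
Mind the look-alikes: they are no part of the job. What is shaped like the filler_b but green or purple is not meant.

How it is judged:
By the outcome, as a careful person would: the job done as asked, in the order asked, and still so for the second after the job is handed in, while the arm keeps its last pose, push and grip.
It also fails if it takes over 72 s, if anything falls off the work surface, if the arm or the gripper's body presses on something with over 40 N, if the wrist force passes 120 N, or if a joint passes its speed limit or range.

## Working session

There is one attempt and no reset: what is moved stays moved. The work goes in short steps, Python scripts to look and compute and a tool call to move; the robot and the scene stay as the last step left them, time stands still between calls to the robot, and variables do not carry over. Pictures are saved under pics/ and viewed, at most 10 in all, crops included, and the job is handed in when it is done.

Besides the shell and the picture viewer there is one more tool, called after "Call:" as name(argument=value, ...) on one line, values as JSON. apply_moves: Moves the arm, as the interface text tells. Its arguments: {"type":"object","properties":{"moves":{"type":"array"},"hand":{"type":"number"}},"required":["moves"]}

```bash
mkdir -p pics; cat > h.py <<'E'
from station import r, imaging, models
import numpy as np, cv2
def ray(p,px):
    u=cv2.undistortPoints(np.array([[px]],float),np.array(p["intrinsics"]),np.array(p["dist"]))[0,0]
    return np.array(p["orientation"])@np.array([u[0],u[1],1.])
def atz(p,px,z):
    d=ray(p,px);e=np.array(p["eye"]);return e+d*(z-e[2])/d[2]
def proj(p,X):
    R=np.array(p["orientation"]);t=-R.T@np.array(p["eye"])
    return cv2.projectPoints(np.array(X,float).reshape(-1,1,3),cv2.Rodrigues(R.T)[0],t,np.array(p["intrinsics"]),np.array(p["dist"]))[0][:,0]
def tri(a,pa,b,pb):
    A=[];y=[]
    for p,x in((a,pa),(b,pb)):
        d=ray(p,x);d/=np.linalg.norm(d);M=np.eye(3)-np.outer(d,d);A.append(M);y.append(M@np.array(p["eye"]))
    return np.linalg.lstsq(np.vstack(A),np.hstack(y),rcond=None)[0]
E
python3 - <<'E'
from h import *
for n in("scene","side"):
    p=imaging.capture(n);cv2.imwrite(f"pics/{n}1.png",p["frame"]);print(n,np.round(p["eye"],3),np.round(p["orientation"],2).tolist())
    for t in["caster","cam_knob_grip","pack_face","rod_frame","wedge","wedge_grip","rack","filler_a","wash_bottle","beaker","tip_box","petri_dish"]:
        print(t,[(round(q["at"][0]*560,1),round(q["at"][1]*420,1),round(q["confidence"],2)) for q in models.place_of(p,t)][:6])
s=r.sense();print(s["ee_rot"],s["tcp_pos"],s["time_s"],r.pinch_z)
E
```

```text
scene [-0.186  0.775  0.676] [[-0.76, -0.3, 0.57], [-0.65, 0.38, -0.66], [-0.02, -0.88, -0.48]]
caster [(245.5, 255.6, 0.8)]
cam_knob_grip [(214.7, 228.6, 0.56)]
pack_face [(246.7, 239.8, 0.68)]
rod_frame [(258.8, 246.4, 0.56), (215.7, 226.6, 0.18)]
wedge [(342.0, 201.9, 0.64)]
wedge_grip [(336.5, 174.3, 0.92), (337.0, 205.7, 0.74)]
rack [(338.0, 206.4, 0.77)]
filler_a [(325.6, 217.9, 0.81), (348.4, 198.9, 0.8), (321.2, 241.1, 0.8), (273.6, 301.5, 0.74), (332.5, 206.5, 0.64)]
wash_bottle [(132.7, 285.3, 0.69)]
beaker [(270.6, 216.3, 0.68)]
tip_box [(361.4, 183.0, 0.82)]
petri_dish [(385.0, 209.9, 0.68)]
side [ 0.255 -1.515  1.118] [[0.98, -0.13, 0.14], [-0.19, -0.54, 0.82], [-0.02, -0.83, -0.56]]
caster [(274.4, 199.5, 0.91)]
cam_knob_grip [(270.2, 160.5, 0.4)]
pack_face [(275.2, 190.7, 0.72), (280.0, 241.8, 0.5)]
rod_frame []
wedge [(280.1, 267.0, 0.71)]
wedge_grip [(278.8, 241.3, 0.82)]
rack [(280.6, 263.1, 0.67)]
filler_a [(278.3, 254.7, 0.7), (286.7, 273.9, 0.69), (254.3, 233.8, 0.66), (256.2, 324.7, 0.57)]
wash_bottle [(295.2, 164.5, 0.94)]
beaker [(304.7, 223.8, 0.68)]
tip_box [(310.0, 310.6, 0.56)]
petri_dish [(248.6, 283.0, 0.63)]
[[-9.55415193e-01 -2.95265657e-01  2.34391745e-05]
 [-2.95265657e-01  9.55415193e-01 -2.57711214e-06]
 [-2.16332107e-05 -9.38299535e-06 -1.00000000e+00]] [ 0.18459287 -0.59710589  0.2225518 ] 1.3 0.0187
```

View pics/scene1.png

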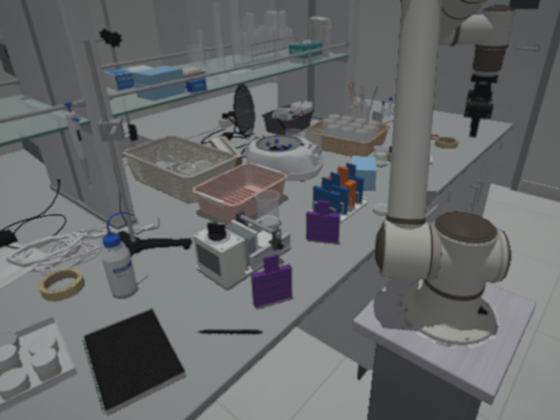

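View pics/side1.png

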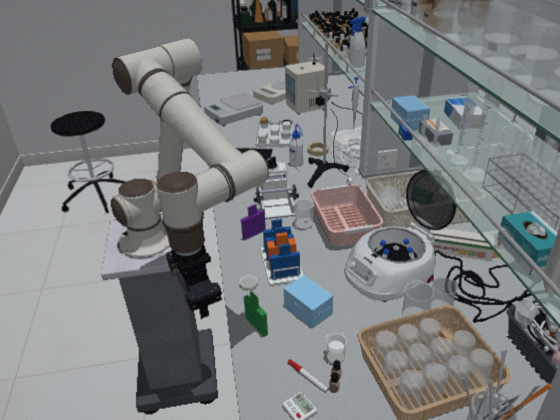

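The scene view shows the caster with its white housing at (220,250), the rod to its right at about (265,235), and the rack at (338,195) with three blue plates and the orange wedge. Look-alikes to avoid are the purple plates at (322,222) and (272,283) in scene, and the green plate at (256,315) in side. The real fillers are the blue ones in the rack.

```bash
python3 - <<'E'
from h import *
a=imaging.capture("scene");b=imaging.capture("side")
P={"caster":((245.5,255.6),(274.4,199.5)),"knob":((214.7,228.6),(270.2,160.5)),"pack_face":((246.7,239.8),(275.2,190.7)),"wedge":((342,201.9),(280.1,267)),"wgrip":((336.5,174.3),(278.8,241.3)),"wgrip2":((337,205.7),(278.8,241.3)),"rack":((338,206.4),(280.6,263.1)),"tip":((361.4,183),(310,310.6)),"beaker":((270.6,216.3),(304.7,223.8)),"petri":((385,209.9),(248.6,283)),"bottle":((132.7,285.3),(295.2,164.5)),
"fblue1":((325.6,217.9),(278.3,254.7)),"fblue2":((348.4,198.9),(286.7,273.9)),"purple":((321.2,241.1),(254.3,233.8))}
for k,(x,y) in P.items():
    X=tri(a,x,b,y);print(k,np.round(X,3),np.round(proj(a,X)[0]-x,1),np.round(proj(b,X)[0]-y,1), np.round(atz(a,x,0.0),3),np.round(atz(b,y,0),3))
print(atz(a,(273.6,301.5),0))
c=a["frame"][140:320,170:400];cv2.imwrite("pics/crop1.png",cv2.resize(c,None,fx=3.4,fy=3.3,interpolation=cv2.INTER_CUBIC))
E
```

```text
caster [0.499 0.143 0.008] [0.3 0.3] [ 0.2 -0.2] [0.509 0.135 0.   ] [0.5   0.153 0.   ]
knob [0.503 0.234 0.138] [0.5 0.5] [ 0.3 -0.3] [0.683 0.095 0.   ] [0.536 0.477 0.   ]
pack_face [0.502 0.133 0.054] [-0. -0.] [-0.  0.] [0.562 0.077 0.   ] [0.514 0.218 0.   ]
wedge [ 0.451 -0.268  0.014] [1.3 0.8] [ 1.2 -0.9] [ 0.471 -0.292  0.   ] [ 0.449 -0.256  0.   ]
wgrip [ 0.459 -0.25   0.114] [3.2 2.2] [ 2.9 -2.5] [ 0.611 -0.467  0.   ] [ 0.469 -0.118  0.   ]
wgrip2 [ 0.444 -0.193  0.049] [-4.4 -3. ] [-3.8  3.1] [ 0.469 -0.259  0.   ] [ 0.469 -0.118  0.   ]
rack [ 0.455 -0.245  0.008] [0.4 0.3] [ 0.4 -0.3] [ 0.464 -0.257  0.   ] [ 0.454 -0.237  0.   ]
tip [ 0.502 -0.468 -0.004] [-0.3 -0.2] [-0.4  0.3] [ 0.495 -0.46   0.   ] [ 0.502 -0.472  0.   ]
beaker [ 0.581 -0.052  0.013] [0.3 0.2] [ 0.2 -0.2] [ 0.598 -0.068  0.   ] [ 0.583 -0.036  0.   ]
petri [ 0.33  -0.322  0.007] [-1.2 -0.6] [-1.2  0.7] [ 0.331 -0.332  0.   ] [ 0.335 -0.311  0.   ]
bottle [0.638 0.406 0.004] [-0.2 -0.2] [-0.1  0.1] [0.642 0.404 0.   ] [0.64  0.414 0.   ]
fblue1 [ 0.458 -0.18  -0.008] [0.6 0.4] [ 0.5 -0.4] [ 0.453 -0.17   0.   ] [ 0.454 -0.192  0.   ]
fblue2 [ 0.46  -0.308  0.01 ] [-0.7 -0.5] [-0.7  0.6] [ 0.466 -0.324  0.   ] [ 0.464 -0.295  0.   ]
purple [ 0.389 -0.055 -0.001] [-0.2 -0.1] [-0.1  0.1] [ 0.387 -0.054  0.   ] [ 0.389 -0.055  0.   ]
[0.32595446 0.22501337 0.        ]
```

View pics/crop1.png

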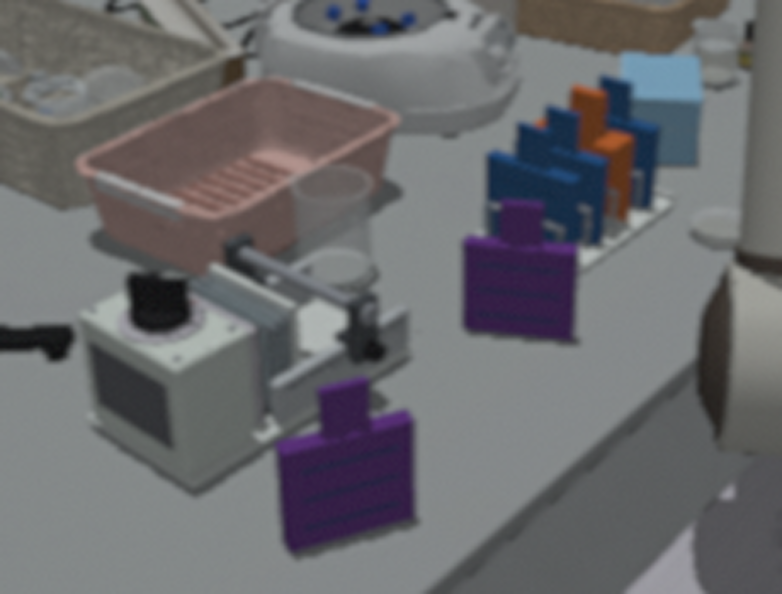

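The crop confirms the three blue plates and the orange wedge in the rack, in order blue, blue, orange, blue going away from the caster. Both purple plates stand apart on the bench. I'll move over the caster for close views.

Call:
apply_moves(moves=[[[0,0,-0.036],3.43],[[0,0,-0.036],3.43],[[0,0,-0.036],3.43],[[0,0,-0.036],3.43],[[0,0,-0.036],3.43]], hand=0.087)

```text
time_s: 1.82
tcp_pos: [0.1844, -0.5967, 0.4047]
ee_rot: [[-1.0, 0.002, 0.0], [0.002, 1.0, -0.001], [-0.0, -0.001, -1.0]]
wrist_force: [0.7, -1.0, 0.0]
gripper_width: 1.002
gripper_force: 0.0
```

Call:
apply_moves(moves=[[[-0.0158,0.035,0],0],[[-0.0158,0.035,0],0],[[-0.0158,0.035,0],0],[[-0.0158,0.035,0],0],[[-0.0158,0.035,0],0]])

```text
time_s: 2.23
tcp_pos: [0.2637, -0.4204, 0.4026]
ee_rot: [[-1.0, 0.0, 0.0], [0.0, 1.0, -0.0], [-0.0, -0.0, -1.0]]
wrist_force: [0.9, -0.5, 0.9]
gripper_width: 1.0
gripper_force: 0.0
```

Call:
apply_moves(moves=[[[-0.0158,0.035,0],0],[[-0.0158,0.035,0],0],[[-0.0158,0.035,0],0],[[-0.0158,0.035,0],0],[[-0.0158,0.035,0],0]])

```text
time_s: 2.65
tcp_pos: [0.3425, -0.2453, 0.4029]
ee_rot: [[-1.0, -0.0, 0.001], [-0.0, 1.0, -0.0], [-0.001, -0.0, -1.0]]
wrist_force: [1.5, 0.4, -0.0]
gripper_width: 0.998
gripper_force: 0.0
```

```bash
python3 - <<'E'
from h import *
p=imaging.capture("wrist");print(np.round(p["eye"],3),np.round(p["orientation"],3).tolist());s=r.sense();print(s["tcp_pos"],np.round(s["ee_rot"],3))
for t,z in[("rack",0),("wedge_grip",.123),("wedge",.008),("filler_a",.008)]:
    print(t,[(np.round(atz(p,(q["at"][0]*560,q["at"][1]*420),z),4),round(q["confidence"],2)) for q in models.place_of(p,t)][:6])
cv2.imwrite("pics/w1.png",p["frame"])
E
```

```text
[ 0.272 -0.244  0.565] [[0.001, 0.966, 0.259], [1.0, -0.001, 0.0], [0.001, 0.259, -0.966]]
[ 0.34483635 -0.24088572  0.40289081] [[-1.    -0.007  0.003]
 [-0.007  1.     0.002]
 [-0.003  0.002 -1.   ]]
rack [(array([ 0.4525, -0.2341,  0.    ]), 0.67)]
wedge_grip [(array([ 0.4618, -0.2623,  0.123 ]), 0.57)]
wedge []
filler_a [(array([ 0.384 , -0.0519,  0.008 ]), 0.97), (array([ 0.4542, -0.1688,  0.008 ]), 0.92), (array([ 0.4591, -0.3115,  0.008 ]), 0.82), (array([0.3338, 0.2213, 0.008 ]), 0.78), (array([ 0.4543, -0.2142,  0.008 ]), 0.75), (array([ 0.3301, -0.4962,  0.008 ]), 0.63)]
```

View pics/w1.png

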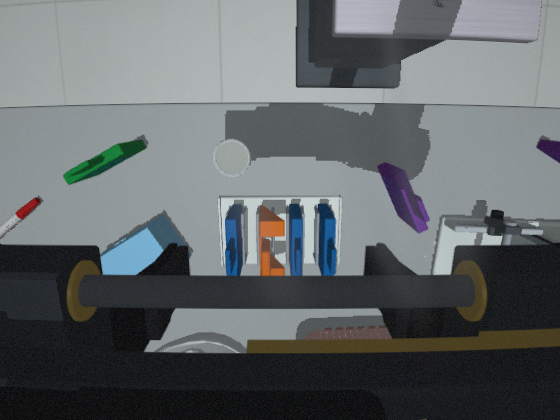

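The wrist view has right = +y and down = +x. The rack spans columns 219–341 with its top edge at row 196, and the tools read blue 235, orange 267, blue 296 and blue 327. The gripper hides everything below row 245, so I'll shift over to the caster.

Call:
apply_moves(moves=[[[-0.0107,0.0355,0],0],[[-0.0107,0.0355,0],0],[[-0.0107,0.0355,0],0],[[-0.0107,0.0355,0],0],[[-0.0107,0.0355,0],0]])

```text
time_s: 3.32
tcp_pos: [0.3958, -0.0695, 0.4027]
ee_rot: [[-1.0, 0.003, 0.0], [0.003, 1.0, -0.0], [-0.0, -0.0, -1.0]]
wrist_force: [0.5, -0.5, 0.2]
gripper_width: 0.998
gripper_force: 0.0
```

Call:
apply_moves(moves=[[[-0.0107,0.0355,0],0],[[-0.0107,0.0355,0],0],[[-0.0107,0.0355,0],0],[[-0.0107,0.0355,0],0],[[-0.0107,0.0355,0],0]])

```text
time_s: 3.73
tcp_pos: [0.45, 0.1083, 0.4026]
ee_rot: [[-1.0, 0.002, 0.0], [0.002, 1.0, -0.0], [-0.0, -0.0, -1.0]]
wrist_force: [1.0, -1.6, 0.0]
gripper_width: 1.002
gripper_force: 0.0
```

```bash
python3 - <<'E'
from h import *
import pickle
p=imaging.capture("wrist");s=r.sense();print(s["tcp_pos"],s["joints"])
pickle.dump(p,open("w2.pkl","wb"))
for t,z in[("caster",0),("cam_knob_grip",.14),("pack_face",.057),("rod_frame",.012),("rod_frame",.084)]:
    print(t,[(np.round(atz(p,(q["at"][0]*560,q["at"][1]*420),z),4),q["at"],round(q["confidence"],2)) for q in models.place_of(p,t)][:6])
cv2.imwrite("pics/w2.png",p["frame"])
cv2.imwrite("pics/w2c.png",cv2.resize(p["frame"][60:300,160:460],None,fx=2.5,fy=2.5,interpolation=cv2.INTER_CUBIC))
E
```

```text
[0.45218901 0.11294777 0.40099031] [ 3.40302194e+01  1.66790052e+00 -7.27343485e-01 -6.47358703e-02
 -8.75877097e+01 -1.23991528e+02]
caster [(array([0.5023, 0.142 , 0.    ]), [0.5286, 0.4624], 0.83)]
cam_knob_grip [(array([0.4975, 0.2322, 0.14  ]), [0.6679, 0.5095], 0.77)]
pack_face [(array([0.5063, 0.1435, 0.057 ]), [0.5341, 0.4881], 0.81)]
rod_frame [(array([0.5   , 0.0925, 0.012 ]), [0.4741, 0.4631], 0.89)]
rod_frame [(array([0.4844, 0.0948, 0.084 ]), [0.4741, 0.4631], 0.89)]
```

View pics/w2c.png

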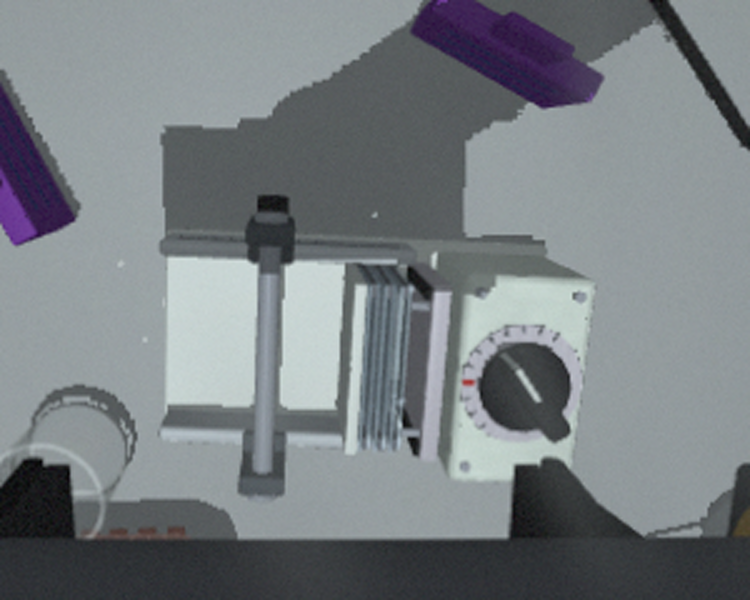

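The crop shows the rod at x≈267 (crop pixels), the plate front edge at x≈350, the red index at (468,383) and the knob centre at about (525,385). The pointer is up-left of the index, roughly 55° short of it. Next I'll convert those to positions.

```bash
python3 - <<'E'
from h import *
import pickle
p=pickle.load(open("w2.pkl","rb"))
f=lambda n,c,z:print(n,np.round(atz(p,(c[0]/2.5+160-.3,c[1]/2.5+60-.3),z)[:2],4))
for n,c,z in[("rodA",(270,275),.084),("rodB",(263,465),.084),("rodLeft m",(258,370),.084),("rodRight m",(278,370),.084),
("hTopR",(593,283),.112),("hBotR",(585,478),.112),("hBotL",(447,474),.112),
("plateTL",(349,267),.102),("plateBL",(345,453),.102),("railL top in",(170,255),.052),("railBot in",(170,418),.052),("floor L",(166,300),.012),("floorL2",(166,400),.012),
("knobdisc c",(525,387),.125),("white1",(515,370),.154),("white2",(541,403),.154),("barend lo",(562,430),.154),("red",(468,383),.112)]: f(n,c,z)
img=p["frame"][180:260,330:410]
cv2.imwrite("pics/k.png",cv2.resize(img,None,fx=7,fy=7,interpolation=cv2.INTER_CUBIC))
E
```

```text
rodA [0.4497 0.0982]
rodB [0.56   0.0931]
rodLeft m [0.5033 0.0909]
rodRight m [0.5033 0.1022]
hTopR [0.45   0.2666]
hBotR [0.5582 0.2714]
hBotL [0.5553 0.1947]
plateTL [0.443  0.1401]
plateBL [0.5464 0.1393]
railL top in [0.4424 0.0395]
railBot in [0.5415 0.0357]
floor L [0.4758 0.0304]
floorL2 [0.5418 0.0278]
knobdisc c [0.5024 0.2309]
white1 [0.4858 0.2175]
white2 [0.5024 0.2313]
barend lo [0.5163 0.2427]
red [0.5036 0.2037]
```

View pics/k.png

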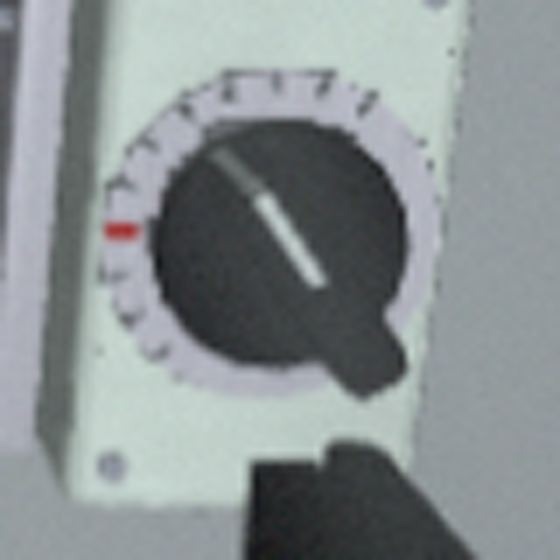

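```bash
python3 - <<'E'
from h import *
import pickle
p=pickle.load(open("w2.pkl","rb"));print(p["dist"],np.array(p["intrinsics"]).tolist())
f=lambda c,z:atz(p,(330+c[0]/7-.4,180+c[1]/7-.4),z)[:2]
a,b=f((262,197),.154),f((320,283),.154);print(a,b,np.degrees(np.arctan2(*(b-a)[::-1])))
a,b=f((215,150),.125),f((375,390),.154);print(a,b)
print("disc",f((280,243),.125),"bar far end at 154",f((372,378),.154), "dial ring centre z112",f((272,233),.112))
print(np.round(proj(p,[[.5025,.2325,.154],[.5025,.2325,.125]]),1))
E
```

```text
[-0.06782925  0.          0.          0.          0.        ] [[353.6319110422759, 0.0, 276.3765244711993], [0.0, 353.6319110422759, 211.146160510328], [0.0, 0.0, 1.0]]
[0.4858132  0.21907754] [0.50129231 0.23024028] 35.79721623837487
[0.48437291 0.21754224] [0.52099435 0.24143784]
disc [0.50210772 0.23070705] bar far end at 154 [0.51876233 0.24072992] dial ring centre z112 [0.50373921 0.23261077]
[[377.1 221. ]
 [370.9 214.6]]
```

The pointer end is at bearing 216° and the axis at about (0.502, 0.231), so about +54° of turn is needed.

Call:
apply_moves(moves=[[[-0.01,0.0236,0],0],[[-0.01,0.0236,0],0],[[-0.01,0.0236,0],0],[[-0.01,0.0236,0],0],[[-0.01,0.0236,0],0]])

```text
time_s: 4.45
tcp_pos: [0.4999, 0.225, 0.4033]
ee_rot: [[-1.0, 0.002, 0.001], [0.002, 1.0, 0.001], [-0.001, 0.001, -1.0]]
wrist_force: [1.0, 0.1, -0.1]
gripper_width: 1.0
gripper_force: 0.0
```

Call:
apply_moves(moves=[[[0,0,0.034],-7.15],[[0,0,0.034],-7.15],[[0,0,0.034],-7.15],[[0,0,0.034],-7.15],[[0,0,0.034],-7.15]])

```text
time_s: 4.87
tcp_pos: [0.4996, 0.2241, 0.2319]
ee_rot: [[-0.809, -0.587, 0.001], [-0.587, 0.809, 0.001], [-0.002, -0.0, -1.0]]
wrist_force: [0.9, -0.2, 0.2]
gripper_width: 1.0
gripper_force: 0.0
```

Call:
apply_moves(moves=[[[0,0,0.025],0],[[0,0,0.025],0],[[0,0,0.025],0],[[0,0,0.02],0],[[0,0,0.006],0]])

```text
time_s: 5.28
tcp_pos: [0.4979, 0.2231, 0.1288]
ee_rot: [[-0.813, -0.582, -0.005], [-0.582, 0.813, -0.003], [0.006, 0.0, -1.0]]
wrist_force: [-0.3, -0.2, -0.1]
gripper_width: 0.996
gripper_force: 0.0
```

Call:
apply_moves(moves=[[[0,0,0],0],[[0,0,0],0],[[0,0,0],0],[[0,0,0],0],[[0,0,0],0]], hand=0.0)

```text
time_s: 5.7
tcp_pos: [0.4998, 0.2264, 0.1329]
ee_rot: [[-0.811, -0.585, 0.002], [-0.585, 0.811, 0.002], [-0.003, 0.0, -1.0]]
wrist_force: [-0.8, 0.4, 0.5]
gripper_width: 0.704
gripper_force: 0.0
```

Call:
apply_moves(moves=[[[-0.0045,0.003,0],0],[[0,0,0],0],[[0,0,0],0],[[0,0,0],0],[[0,0,0],0]])

```text
time_s: 6.12
tcp_pos: [0.501, 0.2312, 0.1315]
ee_rot: [[-0.811, -0.585, -0.0], [-0.585, 0.811, -0.0], [0.0, 0.0, -1.0]]
wrist_force: [-0.6, 0.3, 0.3]
gripper_width: 0.322
gripper_force: 0.0
```

Call:
apply_moves(moves=[[[0,0,0],0],[[0,0,0],0],[[0,0,0],0],[[0,0,0],0],[[0,0,0],0]])

```text
time_s: 6.53
tcp_pos: [0.5022, 0.2295, 0.1315]
ee_rot: [[-0.811, -0.584, 0.001], [-0.584, 0.811, -0.003], [0.001, -0.003, -1.0]]
wrist_force: [5.3, -5.7, -1.8]
gripper_width: 0.147
gripper_force: 30.0
```

Call:
apply_moves(moves=[[[0,0,0],0],[[0,0,0],0],[[0,0,0],0]])

```text
time_s: 6.78
tcp_pos: [0.5022, 0.2295, 0.1315]
ee_rot: [[-0.811, -0.584, 0.001], [-0.584, 0.811, -0.002], [0.001, -0.003, -1.0]]
wrist_force: [4.9, -5.2, -1.6]
gripper_width: 0.146
gripper_force: 30.0
```

Call:
apply_moves(moves=[[[0,-0.0015,0],-6],[[0,0,0],-6],[[0,0,0],-6],[[0,0,0],-6],[[0,0,0],-6]])

```text
time_s: 7.2
tcp_pos: [0.5028, 0.2289, 0.1315]
ee_rot: [[-0.406, -0.914, 0.001], [-0.914, 0.406, -0.001], [0.001, -0.002, -1.0]]
wrist_force: [3.7, -3.4, -1.8]
gripper_width: 0.148
gripper_force: 30.0
```

Call:
apply_moves(moves=[[[0,0,0],-6],[[0,0,0],-6],[[0,0,0],-6],[[0,0,0],-5],[[0,0,0],0]])

```text
time_s: 7.62
tcp_pos: [0.5035, 0.2287, 0.1316]
ee_rot: [[-0.019, -1.0, 0.002], [-1.0, 0.019, -0.002], [0.002, -0.002, -1.0]]
wrist_force: [5.6, -4.8, -3.3]
gripper_width: 0.143
gripper_force: 30.0
```

Call:
apply_moves(moves=[[[0,0,0],0],[[0,0,0],0]])

```text
time_s: 7.78
tcp_pos: [0.5035, 0.2287, 0.1316]
ee_rot: [[-0.021, -1.0, 0.002], [-1.0, 0.021, -0.002], [0.002, -0.002, -1.0]]
wrist_force: [6.0, -4.1, -2.2]
gripper_width: 0.145
gripper_force: 30.0
```

```bash
python3 - <<'E'
from h import *
print({k:np.round(v,4).tolist() for k,v in r.sense().items()})
E
```

```text
{'time_s': 7.7833, 'joints': [41.3162, 19.8807, -17.1866, 0.1924, -52.9037, -42.6507], 'joint_velocities': [-0.0105, -0.0426, -0.064, 0.0302, 0.0367, 0.0287], 'effort': [3.7344, -35.8394, 16.1017, 2.0061, -0.4356, -0.0128], 'tcp_pos': [0.5035, 0.2287, 0.1316], 'ee_rot': [[-0.0213, -0.9998, 0.0022], [-0.9998, 0.0213, -0.0017], [0.0016, -0.0022, -1.0]], 'wrist_force': [6.0302, -4.0823, -2.2207], 'moment': [-1.3486, -1.6728, 0.0049], 'gripper_force': 29.9809, 'gripper_width': 0.1452}
```

Call:
apply_moves(moves=[[[0,0,0],0],[[0,0,0],0],[[0,0,0],0],[[0,0,-0.02],0],[[0,0,-0.035],0]], hand=0.06)

```text
time_s: 8.2
tcp_pos: [0.4993, 0.2286, 0.1831]
ee_rot: [[-0.022, -1.0, -0.009], [-1.0, 0.022, -0.005], [0.006, 0.008, -1.0]]
wrist_force: [0.2, 1.1, 0.1]
gripper_width: 0.437
gripper_force: 0.0
```

Call:
apply_moves(moves=[[[0.02,0,-0.035],0],[[0.02,0,-0.035],0],[[0.02,0,-0.035],0],[[0.02,0,-0.035],0],[[0.02,0,-0.035],0]])

```text
time_s: 8.62
tcp_pos: [0.499, 0.1291, 0.3636]
ee_rot: [[-0.021, -1.0, 0.0], [-1.0, 0.021, 0.001], [-0.001, -0.0, -1.0]]
wrist_force: [0.6, 0.1, -1.1]
gripper_width: 0.682
gripper_force: 0.0
```

```bash
python3 - <<'E'
from h import *
import pickle
imaging.capture("wrist");p=imaging.capture("wrist");s=r.sense();print(s["tcp_pos"],p["eye"])
pickle.dump(p,open("w3.pkl","wb"))
for t,z in[("caster",0),("cam_knob_grip",.14),("pack_face",.057),("rod_frame",.012)]:
    print(t,[(np.round(atz(p,(q["at"][0]*560,q["at"][1]*420),z),4),np.round([q["at"][0]*560,q["at"][1]*420],1),round(q["confidence"],2)) for q in models.place_of(p,t)][:6])
f=p["frame"];k=f[170:250,240:340]
cv2.imwrite("pics/w3.png",np.hstack([cv2.resize(f[60:260,180:380],(400,400),interpolation=cv2.INTER_CUBIC),cv2.resize(k,(400,320),interpolation=cv2.INTER_CUBIC).__class__(0) if 0 else cv2.copyMakeBorder(cv2.resize(k,(400,320),interpolation=cv2.INTER_CUBIC),0,80,0,0,0)]))
E
```

```text
[0.5018376  0.1286049  0.36913994] [0.49822215 0.05735145 0.53415719]
caster [(array([0.4994, 0.1417, 0.    ]), array([281.9, 172.5]), 0.71)]
cam_knob_grip [(array([0.5041, 0.2254, 0.14  ]), array([279.4, 260.1]), 0.94)]
pack_face [(array([0.4993, 0.143 , 0.057 ]), array([282., 180.]), 0.94)]
rod_frame [(array([0.4986, 0.095 , 0.012 ]), array([281.8, 142. ]), 0.61)]
```

View pics/w3.png

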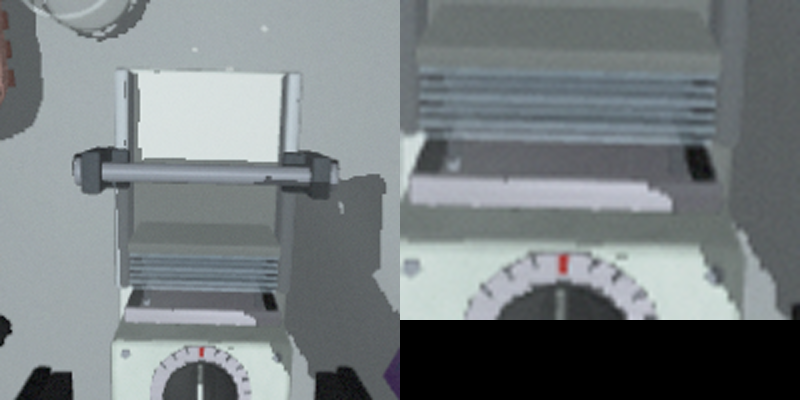

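The pointer (crop 201, 365–395) lies in line with the red mark (202, 352). The rails, rod and plate are all clearly visible, so I'll measure angles and the rail centreline.

```bash
python3 - <<'E'
from h import *
import pickle
p=pickle.load(open("w3.pkl","rb"));f=p["frame"];g=cv2.cvtColor(f,6).astype(int)
for row in(242,246,250,254,258,262): print(row,g[row,272:290].tolist())
red=(f[:,:,2].astype(int)-f[:,:,1]>60);ys,xs=np.nonzero(red[220:245,260:300]);c=(xs.mean()+260,ys.mean()+220);print("red",c,atz(p,c,.112))
for row in(100,108,116,124): print(row,"L",g[row,232:256].tolist(),"R",g[row,318:336].tolist())
for col in(250,265,280,295,310): print(col,"col",g[92:100,col].tolist(),"rod",g[134:158,col].tolist(),"plate",g[166:192,col].tolist())
E
```

```text
242 [148, 77, 71, 66, 67, 65, 69, 93, 99, 72, 62, 56, 55, 51, 63, 69, 97, 105]
246 [74, 73, 71, 65, 64, 62, 68, 97, 113, 80, 62, 56, 55, 54, 55, 57, 59, 56]
250 [72, 71, 72, 67, 66, 65, 71, 108, 104, 78, 61, 60, 55, 56, 58, 58, 58, 58]
254 [72, 67, 69, 68, 67, 71, 104, 207, 203, 119, 61, 64, 61, 59, 57, 56, 60, 58]
258 [71, 71, 69, 66, 69, 71, 103, 209, 198, 124, 67, 64, 63, 58, 55, 57, 63, 59]
262 [72, 72, 65, 66, 68, 68, 103, 209, 198, 123, 65, 63, 59, 59, 57, 62, 54, 58]
red (np.float64(280.5), np.float64(235.5)) [0.5024505  0.20392891 0.112     ]
100 L [171, 169, 172, 168, 171, 176, 188, 193, 193, 197, 159, 160, 105, 93, 91, 124, 126, 219, 222, 221, 222, 222, 222, 221] R [219, 218, 188, 116, 104, 123, 164, 194, 203, 198, 191, 177, 153, 157, 168, 169, 168, 167]
108 L [169, 171, 172, 171, 171, 173, 184, 194, 196, 195, 126, 159, 103, 90, 92, 127, 126, 123, 220, 222, 222, 223, 222, 223] R [220, 211, 170, 101, 102, 141, 183, 197, 199, 195, 186, 174, 159, 160, 170, 170, 169, 169]
116 L [172, 171, 169, 172, 173, 168, 187, 195, 195, 197, 189, 164, 102, 92, 91, 125, 127, 125, 222, 222, 22
[... 1178 characters left out ...]
 105, 107, 108, 107, 110, 109, 118, 125, 123, 123, 122, 127, 129, 114, 107, 113]
295 col [171, 185, 196, 191, 202, 217, 220, 220] rod [221, 219, 221, 219, 220, 212, 126, 125, 119, 124, 137, 149, 164, 171, 153, 149, 138, 119, 118, 124, 124, 126, 124, 126] plate [125, 125, 125, 123, 126, 120, 112, 108, 108, 108, 107, 106, 106, 105, 108, 109, 112, 126, 126, 125, 123, 123, 127, 120, 103, 113]
310 col [170, 169, 169, 168, 185, 214, 221, 220] rod [220, 219, 219, 219, 219, 219, 213, 124, 125, 119, 133, 145, 156, 170, 162, 147, 133, 85, 99, 127, 126, 126, 128, 124] plate [129, 126, 127, 129, 125, 120, 112, 109, 107, 108, 108, 108, 106, 107, 109, 107, 111, 122, 127, 123, 122, 123, 128, 129, 105, 112]
```

```bash
python3 - <<'E'
from h import *
import pickle
p=pickle.load(open("w3.pkl","rb"))
A=lambda u,v,z:np.round(atz(p,(u,v),z)[:2],4)
a,b=A(279.85,253,.154),A(279.9,263,.154);print("ptr",a,b,np.degrees(np.arctan2(*(a-b)[::-1])), "grey",A(279.6,244,.154),A(279.6,244,.125))
print("rod",[A(c,v,.084) for c,v in((250,145.8),(265,146),(280,146.4),(295,146.8),(310,147))])
print("rod edges",A(280,141,.084),A(280,151.7,.084))
print("plate top",[A(c,v,.102) for c,v in((250,181),(280,181.7),(310,182.3))],"bottom",[A(c,v,.012) for c,v in((250,170.3),(280,170.7),(310,171.2))])
print("railtopL in (z52)",A(243.7,100,.052),A(243.7,124,.052),"R",A(320.7,100,.052),A(319.3,124,.052))
print("floor L",A(248.5,100,.012),A(249,124,.012))
print("floor front",A(250,94.5,.012),A(310,96,.012))
E
```

```text
ptr [0.5032 0.2106] [0.5034 0.2231] -90.9166542563852 grey [0.5033 0.1996] [0.5037 0.2104]
rod [array([0.5387, 0.0936]), array([0.5198, 0.0943]), array([0.5009, 0.0952]), array([0.4821, 0.0961]), array([0.4632, 0.0968])]
rod edges [0.5008 0.0885] [0.5011 0.1019]
plate top [array([0.5389, 0.1354]), array([0.5017, 0.137 ]), array([0.4646, 0.1385])] bottom [array([0.5467, 0.1355]), array([0.5021, 0.137 ]), array([0.4576, 0.1387])]
railtopL in (z52) [0.5475 0.0363] [0.5489 0.0672] R [0.4466 0.0387] [0.4483 0.0695]
floor L [0.5448 0.0348] [0.5454 0.0682]
floor front [0.5423 0.0273] [0.4575 0.0314]
```

Everything agrees: caster origin ≈ (0.4994, 0.1375), yaw ≈ -2.5°, and rail centreline and knob axis match. The pointer is within about 1.4° of the mark. The gap is about 35 mm, so one filler leaves about 19 mm for the wedge. Going to the rack now.

Call:
apply_moves(moves=[[[0,0,-0.006],7],[[0,0,-0.006],7],[[0,0,-0.006],7],[[0,0,-0.006],7],[[0,0,-0.006],7]], hand=0.04)

```text
time_s: 9.33
tcp_pos: [0.4994, 0.1306, 0.3898]
ee_rot: [[-0.595, -0.804, -0.004], [-0.804, 0.595, -0.002], [0.004, 0.002, -1.0]]
wrist_force: [0.5, -0.3, 0.2]
gripper_width: 0.476
gripper_force: 0.0
```

Call:
apply_moves(moves=[[[0,0,0],7],[[0,0,0],7],[[0,0,0],7],[[0,0,0],7],[[0,0,0],7]])

```text
time_s: 9.75
tcp_pos: [0.4994, 0.1306, 0.3895]
ee_rot: [[-0.948, -0.317, -0.004], [-0.317, 0.948, -0.002], [0.004, -0.001, -1.0]]
wrist_force: [0.9, 0.1, 0.0]
gripper_width: 0.46
gripper_force: 0.0
```

Call:
apply_moves(moves=[[[0,0,0],7],[[0,0,0],7],[[0,0,0],4.8],[[0.01,-0.037,0],0],[[0.01,-0.037,0],0]])

```text
time_s: 10.17
tcp_pos: [0.4795, 0.0569, 0.3887]
ee_rot: [[-1.0, -0.004, -0.005], [-0.004, 1.0, -0.002], [0.005, -0.002, -1.0]]
wrist_force: [-0.2, -1.1, 0.8]
gripper_width: 0.457
gripper_force: 0.0
```

Call:
apply_moves(moves=[[[0.01,-0.037,0],0],[[0.01,-0.037,0],0],[[0.01,-0.037,0],0],[[0.01,-0.037,0],0],[[0.01,-0.037,0],0]])

```text
time_s: 10.58
tcp_pos: [0.4287, -0.1299, 0.39]
ee_rot: [[-1.0, -0.001, -0.003], [-0.001, 1.0, 0.0], [0.003, 0.0, -1.0]]
wrist_force: [1.1, -0.9, 0.3]
gripper_width: 0.46
gripper_force: 0.0
```

Call:
apply_moves(moves=[[[0.01,-0.037,0],0],[[0.012,-0.037,0],0],[[0.012,-0.037,0],0],[[0,0,0],0],[[0,0,0],0]])

```text
time_s: 11.0
tcp_pos: [0.395, -0.2411, 0.3896]
ee_rot: [[-1.0, 0.004, -0.004], [0.004, 1.0, 0.001], [0.004, 0.001, -1.0]]
wrist_force: [0.8, -0.4, 0.7]
gripper_width: 0.46
gripper_force: 0.0
```

```bash
python3 - <<'E'
from h import *
import pickle
p=imaging.capture("wrist");s=r.sense();print(s["tcp_pos"],p["eye"],np.round(s["ee_rot"],3).tolist())
pickle.dump(p,open("w4.pkl","wb"))
for t,z in[("rack",0),("wedge_grip",.123),("wedge",.008),("filler_a",.008)]:
    print(t,[(np.round(atz(p,(q["at"][0]*560,q["at"][1]*420),z),4),np.round([q["at"][0]*560,q["at"][1]*420],1),round(q["confidence"],2)) for q in models.place_of(p,t)][:6])
cv2.imwrite("pics/w4.png",cv2.resize(p["frame"][110:290,160:400],None,fx=3.3,fy=3.3,interpolation=cv2.INTER_CUBIC))
E
```

```text
[ 0.39545281 -0.24011575  0.38992542] [ 0.32542099 -0.2395858   0.55204686] [[-1.0, 0.002, -0.003], [0.002, 1.0, 0.001], [0.003, 0.001, -1.0]]
rack [(array([ 0.4583, -0.234 ,  0.    ]), array([279.5, 203.7]), 0.69)]
wedge_grip [(array([ 0.4618, -0.2581,  0.123 ]), array([261.6, 229.1]), 0.69)]
wedge [(array([ 0.4533, -0.2621,  0.008 ]), array([261.8, 201.9]), 0.94)]
filler_a [(array([ 0.3335, -0.4975,  0.008 ]), array([106.4, 126.4]), 0.92), (array([ 0.457 , -0.1758,  0.008 ]), array([316.3, 203.9]), 0.75), (array([ 0.4593, -0.311 ,  0.008 ]), array([231. , 205.8]), 0.71), (array([ 0.4573, -0.216 ,  0.008 ]), array([290.9, 204.2]), 0.62), (array([ 0.3843, -0.0548,  0.008 ]), array([395.4, 157.8]), 0.58)]
```

View pics/w4.png

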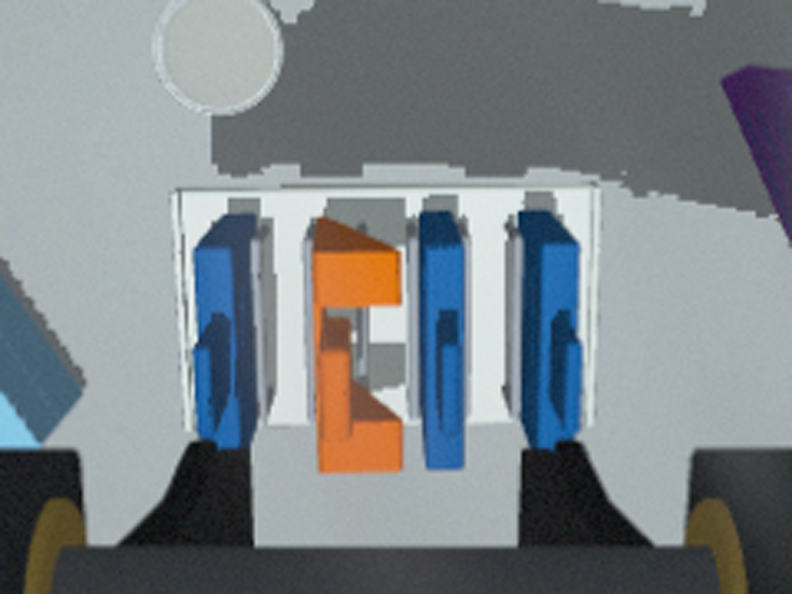

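The view shows the rack spanning crop columns 175–600 with tab tops at (574,388), (449,388) and (203,393), and the wedge grip block top at (335,391).

```bash
python3 - <<'E'
from h import *
import pickle
p=pickle.load(open("w4.pkl","rb"))
A=lambda n,u,v,z:print(n,np.round(atz(p,(u/3.3+160-.35,v/3.3+110-.35),z)[:2],4))
A("tab c",573.5,388,.138);A("t",573.5,343,.138);A("b",573.5,432,.138);A("l",565,388,.138);A("r",582,388,.138)
A("body top near",560,245,.098);A("body right",580,300,.098);A("body bot",560,447,.098)
A("tab2",450,388,.138);A("body2 l",424,360,.098);A("body2 r",465,360,.098);A("b2 top",444,245,.098);A("b2 bot",444,467,.098)
A("wg",335,391,.144);A("wgl",319,391,.144);A("wgr",350,391,.144);A("wgt",335,345,.144);A("wgb",335,437,.144)
A("wedge top x-",360,250,.103);A("wedge x+",360,471,.103);A("wl",316,360,.103);A("wr",402,290,.103)
A("rackTL",175,188,.004);A("rackTR",600,185,.004)
E
```

```text
tab c [ 0.4551 -0.1692]
t [ 0.4378 -0.1699]
b [ 0.4724 -0.1686]
l [ 0.4551 -0.1724]
r [ 0.4551 -0.1661]
body top near [ 0.4085 -0.1699]
body right [ 0.4308 -0.1612]
body bot [ 0.4932 -0.1671]
tab2 [ 0.4548 -0.2153]
body2 l [ 0.4554 -0.2235]
body2 r [ 0.4555 -0.2069]
b2 top [ 0.4083 -0.2158]
b2 bot [ 0.5017 -0.2151]
wg [ 0.4539 -0.2577]
wgl [ 0.4538 -0.2636]
wgr [ 0.4539 -0.2522]
wgt [ 0.4364 -0.2574]
wgb [ 0.4717 -0.258 ]
wedge top x- [ 0.4092 -0.2489]
wedge x+ [ 0.5013 -0.2498]
wl [ 0.4537 -0.2669]
wr [ 0.4252 -0.2325]
rackTL [ 0.3974 -0.3378]
rackTR [ 0.397  -0.1375]
```

Call:
apply_moves(moves=[[[-0.03,0.0357,0],0],[[-0.03,0.0357,0],0],[[0,0,0.04],0],[[0,0,0.04],0],[[0,0,0.04],0]])

```text
time_s: 11.67
tcp_pos: [0.4503, -0.1741, 0.2705]
ee_rot: [[-1.0, -0.004, 0.002], [-0.004, 1.0, 0.0], [-0.002, 0.0, -1.0]]
wrist_force: [1.5, -0.1, -0.4]
gripper_width: 0.456
gripper_force: 0.0
```

Call:
apply_moves(moves=[[[0,0,0.04],0],[[0,0,0.04],0],[[0,0,0.035],0],[[0,0,0.02],0],[[0,0,0],0]])

```text
time_s: 12.08
tcp_pos: [0.4462, -0.1746, 0.132]
ee_rot: [[-1.0, -0.001, -0.01], [-0.001, 1.0, 0.002], [0.01, 0.002, -1.0]]
wrist_force: [-0.4, 0.0, 0.9]
gripper_width: 0.462
gripper_force: 0.0
```

```bash
python3 -c "
from h import *
import time
p=imaging.capture('side');s=r.sense();print(s['tcp_pos'],s['wrist_force'])"
```

```text
[ 0.44834245 -0.17518029  0.13490088] [0.46182709 0.54473736 0.70152252]
```

Call:
apply_moves(moves=[[[-0.0065,0.006,0.01],0],[[0,0,0.012],0],[[0,0,0.008],0],[[0,0,0],0],[[0,0,0],0]])

```text
time_s: 12.55
tcp_pos: [0.4566, -0.17, 0.1072]
ee_rot: [[-1.0, -0.0, 0.001], [-0.0, 1.0, -0.0], [-0.001, -0.0, -1.0]]
wrist_force: [0.3, 0.3, 0.4]
gripper_width: 0.457
gripper_force: 0.0
```

Call:
apply_moves(moves=[[[0,0,0],0],[[0,0,0],0],[[0,0,0],0],[[0,0,0],0],[[0,0,0],0]], hand=0.0)

```text
time_s: 12.97
tcp_pos: [0.4559, -0.1704, 0.1069]
ee_rot: [[-1.0, 0.001, 0.001], [0.001, 1.0, -0.0], [-0.001, -0.0, -1.0]]
wrist_force: [0.2, -0.4, -0.1]
gripper_width: 0.171
gripper_force: 0.0
```

Call:
apply_moves(moves=[[[0,0,0],0],[[0,0,0],0],[[0,0,0],0],[[0,0,0],0],[[0,0,0],0]])

```text
time_s: 13.38
tcp_pos: [0.4559, -0.1703, 0.1067]
ee_rot: [[-1.0, 0.0, 0.0], [0.0, 1.0, -0.0], [-0.0, -0.0, -1.0]]
wrist_force: [-0.6, -0.0, 1.8]
gripper_width: 0.078
gripper_force: 30.0
```

Call:
apply_moves(moves=[[[0,0,-0.02],0],[[0,0,-0.04],0],[[0,0,-0.04],0],[[0,0,-0.04],0],[[0,0,-0.04],0]])

```text
time_s: 13.8
tcp_pos: [0.4551, -0.1701, 0.2881]
ee_rot: [[-1.0, 0.0, -0.001], [0.0, 1.0, 0.0], [0.001, 0.0, -1.0]]
wrist_force: [0.6, -0.7, -1.3]
gripper_width: 0.08
gripper_force: 30.0
```

Call:
apply_moves(moves=[[[-0.0055,0.037,0],0],[[-0.0055,0.037,0],0],[[-0.0055,0.037,0],0],[[-0.0055,0.037,0],0],[[-0.0055,0.037,0],0]])

```text
time_s: 14.22
tcp_pos: [0.4829, 0.0164, 0.2863]
ee_rot: [[-1.0, 0.001, -0.0], [0.001, 1.0, 0.0], [0.0, 0.0, -1.0]]
wrist_force: [0.3, -0.9, -0.9]
gripper_width: 0.077
gripper_force: 30.0
```

Call:
apply_moves(moves=[[[-0.0055,0.037,0],0],[[-0.0055,0.037,0],0],[[-0.0055,0.037,0],0],[[0,0,0],2.5],[[0,0,0],0]])

```text
time_s: 14.63
tcp_pos: [0.4996, 0.1276, 0.2855]
ee_rot: [[-0.999, 0.042, -0.002], [0.042, 0.999, -0.001], [0.002, -0.001, -1.0]]
wrist_force: [0.1, 0.0, -1.3]
gripper_width: 0.075
gripper_force: 30.0
```

Call:
apply_moves(moves=[[[0,0,0],0],[[0,0,0],0]])

```text
time_s: 14.8
tcp_pos: [0.4996, 0.125, 0.2863]
ee_rot: [[-0.999, 0.044, -0.001], [0.044, 0.999, -0.0], [0.001, -0.0, -1.0]]
wrist_force: [0.3, -0.7, -1.2]
gripper_width: 0.079
gripper_force: 30.0
```

Call:
apply_moves(moves=[[[0,0,0.03],0],[[0,0,0.03],0],[[0,0,0.015],0],[[0,0,0.01],0],[[0,0,0.01],0]])

```text
time_s: 15.22
tcp_pos: [0.5002, 0.1247, 0.1912]
ee_rot: [[-0.999, 0.045, 0.001], [0.045, 0.999, -0.0], [-0.001, -0.0, -1.0]]
wrist_force: [0.5, 1.1, -0.4]
gripper_width: 0.079
gripper_force: 30.0
```

Call:
apply_moves(moves=[[[0,0,0.006],0],[[0,0,0],0]])

```text
time_s: 15.38
tcp_pos: [0.4997, 0.1252, 0.1849]
ee_rot: [[-0.999, 0.045, -0.001], [0.045, 0.999, -0.0], [0.001, -0.001, -1.0]]
wrist_force: [-0.8, 0.9, -1.2]
gripper_width: 0.078
gripper_force: 30.0
```

Call:
apply_moves(moves=[[[0,0,0.012],0],[[0,0,0.012],0],[[0,0,0.008],0],[[0,0,0.006],0],[[0,0,0],0]])

```text
time_s: 15.8
tcp_pos: [0.4996, 0.1255, 0.1469]
ee_rot: [[-0.999, 0.044, -0.001], [0.044, 0.999, -0.001], [0.001, -0.001, -1.0]]
wrist_force: [0.2, 0.1, -1.8]
gripper_width: 0.078
gripper_force: 30.0
```

Call:
apply_moves(moves=[[[0,0,0.008],0],[[0,0,0.008],0],[[0,0,0.006],0],[[0,0,0.006],0],[[0,0,0],0]])

```text
time_s: 16.22
tcp_pos: [0.4991, 0.1253, 0.118]
ee_rot: [[-0.999, 0.044, -0.003], [0.044, 0.999, -0.001], [0.003, -0.001, -1.0]]
wrist_force: [0.3, 0.5, -1.7]
gripper_width: 0.073
gripper_force: 30.0
```

Call:
apply_moves(moves=[[[0,0,0.003],0],[[0,0,0.002],0],[[0,0,0.0015],0],[[0,0,0],0]])

```text
time_s: 16.55
tcp_pos: [0.4999, 0.1257, 0.1129]
ee_rot: [[-0.999, 0.044, -0.0], [0.044, 0.999, -0.0], [0.0, -0.0, -1.0]]
wrist_force: [0.1, 0.3, -0.3]
gripper_width: 0.073
gripper_force: 30.0
```

Call:
apply_moves(moves=[[[0,0,0.001],0],[[0,0,0],0],[[0,0,0],0]])

```text
time_s: 16.8
tcp_pos: [0.5, 0.1257, 0.1122]
ee_rot: [[-0.999, 0.044, 0.0], [0.044, 0.999, 0.0], [-0.0, 0.0, -1.0]]
wrist_force: [-1.0, 0.4, -0.6]
gripper_width: 0.078
gripper_force: 30.0
```

Call:
apply_moves(moves=[[[0,0,0.001],0],[[0,0,0.001],0],[[0,0,0],0],[[0,0,0],0]])

```text
time_s: 17.13
tcp_pos: [0.5005, 0.1259, 0.1107]
ee_rot: [[-0.999, 0.044, 0.001], [0.044, 0.999, 0.0], [-0.001, 0.0, -1.0]]
wrist_force: [0.2, 0.5, 3.0]
gripper_width: 0.078
gripper_force: 30.0
```

Call:
apply_moves(moves=[[[0,0.001,0],0],[[0,0.001,0],0],[[0,0,0],0]])

```text
time_s: 17.38
tcp_pos: [0.5004, 0.1273, 0.1106]
ee_rot: [[-0.999, 0.044, 0.001], [0.044, 0.999, -0.001], [-0.001, -0.001, -1.0]]
wrist_force: [0.9, -2.5, 5.8]
gripper_width: 0.077
gripper_force: 30.0
```

Call:
apply_moves(moves=[[[0,0.001,-0.0005],0],[[0,0,0],0],[[0,0,0],0]])

```text
time_s: 17.63
tcp_pos: [0.5002, 0.1276, 0.1106]
ee_rot: [[-0.999, 0.044, -0.0], [0.044, 0.999, -0.002], [0.0, -0.002, -1.0]]
wrist_force: [1.2, -4.9, 3.4]
gripper_width: 0.078
gripper_force: 30.0
```

Contact with the pack puts its face at y≈0.1356, as predicted. Releasing the filler and going for the wedge.

Call:
apply_moves(moves=[[[0,-0.0015,0],0],[[0,0,0],0]])

```text
time_s: 17.8
tcp_pos: [0.5002, 0.1273, 0.1107]
ee_rot: [[-0.999, 0.044, 0.001], [0.044, 0.999, 0.001], [-0.001, 0.001, -1.0]]
wrist_force: [-0.2, -1.3, 4.4]
gripper_width: 0.081
gripper_force: 30.0
```

Call:
apply_moves(moves=[[[0,0,0],0],[[0,0,0],0],[[0,0,0],0],[[0,0,-0.01],0],[[0,0,-0.02],0]], hand=0.035)

```text
time_s: 18.22
tcp_pos: [0.4982, 0.1266, 0.1389]
ee_rot: [[-0.999, 0.044, -0.006], [0.044, 0.999, -0.003], [0.006, -0.003, -1.0]]
wrist_force: [0.3, 0.3, 0.5]
gripper_width: 0.355
gripper_force: 0.0
```

Call:
apply_moves(moves=[[[0,0,-0.035],0],[[0,0,-0.035],0],[[0,0,-0.035],0],[[0,0,-0.035],-2.5],[[0,0,0],0]])

```text
time_s: 18.63
tcp_pos: [0.5034, 0.1284, 0.2894]
ee_rot: [[-1.0, -0.002, 0.015], [-0.002, 1.0, 0.006], [-0.015, 0.006, -1.0]]
wrist_force: [0.8, 0.7, 0.0]
gripper_width: 0.407
gripper_force: 0.0
```

```bash
python3 - <<'E'
from h import *
s=r.sense();print(s["tcp_pos"],np.round(s["ee_rot"],3).tolist())
p=imaging.capture("scene");f=p["frame"];cv2.imwrite("pics/s2.png",cv2.resize(f[170:300,170:330],None,fx=4.5,fy=4.5,interpolation=cv2.INTER_CUBIC))
E
```

```text
[0.50344535 0.12835229 0.28935222] [[-1.0, -0.002, 0.015], [-0.002, 1.0, 0.006], [-0.015, 0.006, -1.0]]
```

View pics/s2.png

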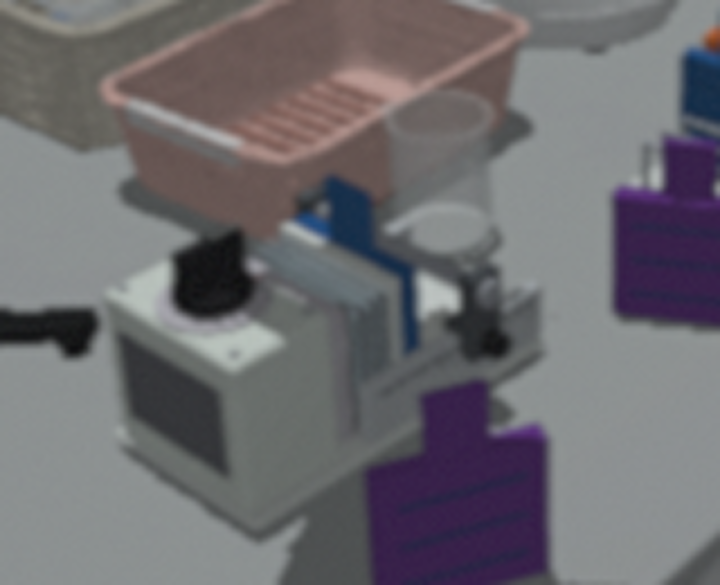

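The filler stands upright against the pack with nothing disturbed. Now the wedge.

Call:
apply_moves(moves=[[[0.005,-0.0385,0],0],[[0.005,-0.0385,0],0],[[0.005,-0.0385,0],0],[[0.005,-0.0385,0],0],[[0.005,-0.0385,0],0]], hand=0.035)

```text
time_s: 19.1
tcp_pos: [0.4737, -0.0666, 0.28]
ee_rot: [[-1.0, -0.0, -0.001], [-0.0, 1.0, 0.0], [0.001, 0.0, -1.0]]
wrist_force: [0.9, -0.6, 0.3]
gripper_width: 0.397
gripper_force: 0.0
```

Call:
apply_moves(moves=[[[0.005,-0.0385,0],0],[[0.005,-0.0385,0],0],[[0.005,-0.0385,0],0],[[0.005,-0.0385,0],0],[[0.004,-0.035,0],0]])

```text
time_s: 19.52
tcp_pos: [0.4496, -0.256, 0.28]
ee_rot: [[-1.0, 0.001, -0.001], [0.001, 1.0, 0.001], [0.001, 0.001, -1.0]]
wrist_force: [0.6, -0.6, 0.0]
gripper_width: 0.402
gripper_force: 0.0
```

Call:
apply_moves(moves=[[[0,0,0.03],0],[[0,0,0.03],0],[[0,0,0.03],0],[[0,0,0.02],0],[[0,0,0],0]])

```text
time_s: 19.93
tcp_pos: [0.447, -0.253, 0.1653]
ee_rot: [[-1.0, 0.002, -0.011], [0.002, 1.0, 0.004], [0.011, 0.004, -1.0]]
wrist_force: [-0.8, -0.2, 0.5]
gripper_width: 0.405
gripper_force: 0.0
```

Call:
apply_moves(moves=[[[0,0,0],0],[[0,0,0],0]])

```text
time_s: 20.1
tcp_pos: [0.4518, -0.2545, 0.1718]
ee_rot: [[-1.0, -0.0, 0.002], [-0.0, 1.0, -0.001], [-0.002, -0.001, -1.0]]
wrist_force: [0.9, -0.4, 0.6]
gripper_width: 0.4
gripper_force: 0.0
```

Call:
apply_moves(moves=[[[-0.0025,-0.004,0],0],[[0,0,0.02],0],[[0,0,0.018],0],[[0,0,0.012],0],[[0,0,0.005],0]])

```text
time_s: 20.52
tcp_pos: [0.4534, -0.2583, 0.1152]
ee_rot: [[-1.0, 0.0, -0.0], [0.0, 1.0, 0.0], [0.0, 0.0, -1.0]]
wrist_force: [-0.6, -0.2, 0.1]
gripper_width: 0.401
gripper_force: 0.0
```

Call:
apply_moves(moves=[[[0,0,0],0],[[0,0,0],0],[[0,0,0],0],[[0,0,0],0],[[0,0,0],0]], hand=0.0)

```text
time_s: 20.93
tcp_pos: [0.4544, -0.2594, 0.1169]
ee_rot: [[-1.0, -0.001, 0.003], [-0.001, 1.0, -0.003], [-0.003, -0.003, -1.0]]
wrist_force: [0.1, -6.7, -0.3]
gripper_width: 0.14
gripper_force: 29.7
```

Call:
apply_moves(moves=[[[0,0,0],0],[[0,0,0],0],[[0,0,0],0]])

```text
time_s: 21.18
tcp_pos: [0.4544, -0.2596, 0.1168]
ee_rot: [[-1.0, -0.001, 0.002], [-0.001, 1.0, -0.003], [-0.002, -0.003, -1.0]]
wrist_force: [-0.7, -5.4, 2.6]
gripper_width: 0.136
gripper_force: 29.7
```

Call:
apply_moves(moves=[[[0,0,-0.015],0],[[0,0,-0.03],0],[[0,0,-0.04],0],[[0,0,-0.04],0],[[0,0,-0.04],0]])

```text
time_s: 21.6
tcp_pos: [0.4525, -0.2575, 0.2818]
ee_rot: [[-1.0, 0.001, -0.001], [0.001, 1.0, 0.002], [0.001, 0.002, -1.0]]
wrist_force: [1.7, -0.3, -2.2]
gripper_width: 0.133
gripper_force: 29.9
```

Call:
apply_moves(moves=[[[-0.0044,0.037,0],0],[[-0.0044,0.037,0],0],[[-0.0044,0.037,0],0],[[-0.0044,0.037,0],0],[[-0.0044,0.037,0],0]])

```text
time_s: 22.02
tcp_pos: [0.4745, -0.0712, 0.2802]
ee_rot: [[-1.0, 0.001, -0.001], [0.001, 1.0, 0.001], [0.001, 0.001, -1.0]]
wrist_force: [0.8, 0.4, -2.0]
gripper_width: 0.136
gripper_force: 30.0
```

Call:
apply_moves(moves=[[[-0.0044,0.037,0],0],[[-0.0044,0.037,0],0],[[-0.0044,0.037,0],0],[[-0.0044,0.037,0],0],[[-0.0044,0.037,0],0]])

```text
time_s: 22.43
tcp_pos: [0.4964, 0.1138, 0.2802]
ee_rot: [[-1.0, 0.0, -0.002], [0.0, 1.0, 0.001], [0.002, 0.001, -1.0]]
wrist_force: [1.4, -0.5, -2.0]
gripper_width: 0.131
gripper_force: 30.0
```

Call:
apply_moves(moves=[[[0,0,0],2.5],[[0,0,0],0],[[0,0,0],0]])

```text
time_s: 22.68
tcp_pos: [0.4967, 0.112, 0.2799]
ee_rot: [[-0.999, 0.042, -0.002], [0.042, 0.999, -0.0], [0.002, -0.0, -1.0]]
wrist_force: [0.3, -0.4, -1.4]
gripper_width: 0.135
gripper_force: 30.0
```

Call:
apply_moves(moves=[[[-0.0015,0,0.025],0],[[0,0,0.025],0],[[0,0,0.015],0],[[0,0,0.005],0],[[0,0,0],0]])

```text
time_s: 23.1
tcp_pos: [0.4981, 0.1103, 0.2094]
ee_rot: [[-0.999, 0.045, -0.003], [0.045, 0.999, -0.001], [0.003, -0.002, -1.0]]
wrist_force: [0.3, -0.3, -1.9]
gripper_width: 0.136
gripper_force: 30.0
```

Call:
apply_moves(moves=[[[0,0,0.008],0],[[0,0,0.008],0],[[0,0,0.008],0],[[0,0,0],0]])

```text
time_s: 23.43
tcp_pos: [0.498, 0.1112, 0.185]
ee_rot: [[-0.999, 0.045, -0.003], [0.045, 0.999, -0.001], [0.003, -0.001, -1.0]]
wrist_force: [-0.8, -0.1, -2.5]
gripper_width: 0.138
gripper_force: 30.0
```

Call:
apply_moves(moves=[[[0,0,0.008],0],[[0,-0.001,0],0],[[0,-0.001,0],0],[[0,0,0],0],[[0,0,0],0]])

```text
time_s: 23.85
tcp_pos: [0.4992, 0.1097, 0.1789]
ee_rot: [[-0.999, 0.044, 0.001], [0.044, 0.999, 0.0], [-0.001, 0.0, -1.0]]
wrist_force: [0.5, 0.8, -1.4]
gripper_width: 0.137
gripper_force: 30.0
```

Call:
apply_moves(moves=[[[0,-0.001,0],0],[[0,0,0],0],[[0,0,0],0]])

```text
time_s: 24.1
tcp_pos: [0.499, 0.1087, 0.1787]
ee_rot: [[-0.999, 0.044, 0.0], [0.044, 0.999, 0.0], [-0.0, 0.0, -1.0]]
wrist_force: [-0.4, -0.2, -2.8]
gripper_width: 0.134
gripper_force: 30.0
```

Call:
apply_moves(moves=[[[0,-0.001,0],0],[[0,0,0],0],[[0,0,0],0]])

```text
time_s: 24.35
tcp_pos: [0.499, 0.108, 0.1787]
ee_rot: [[-0.999, 0.044, 0.001], [0.044, 0.999, 0.001], [-0.001, 0.001, -1.0]]
wrist_force: [0.1, 1.2, -1.9]
gripper_width: 0.136
gripper_force: 30.0
```

Call:
apply_moves(moves=[[[0,-0.001,0],0],[[0,0,0],0],[[0,0,0],0]])

```text
time_s: 24.6
tcp_pos: [0.4991, 0.1074, 0.1787]
ee_rot: [[-0.999, 0.044, 0.001], [0.044, 0.999, 0.002], [-0.001, 0.002, -1.0]]
wrist_force: [0.3, 4.3, -0.5]
gripper_width: 0.132
gripper_force: 30.1
```

Contact with the rod at y≈0.108 gives a gap of about 20 mm. The wedge should first bear at TCP z≈0.161 and close the pack at about 0.143.

Call:
apply_moves(moves=[[[0,0.0012,0.005],0],[[0,0,0.005],0],[[0,0,0.004],0],[[0,0,0],0]])

```text
time_s: 24.93
tcp_pos: [0.4985, 0.1079, 0.1633]
ee_rot: [[-0.999, 0.044, -0.001], [0.044, 0.999, -0.0], [0.001, -0.0, -1.0]]
wrist_force: [1.0, 2.7, -2.7]
gripper_width: 0.136
gripper_force: 30.0
```

Call:
apply_moves(moves=[[[0,0,0.002],0],[[0,0,0.002],0],[[0,0,0.002],0],[[0,0,0],0]])

```text
time_s: 25.27
tcp_pos: [0.4995, 0.1078, 0.1591]
ee_rot: [[-0.999, 0.044, 0.002], [0.044, 0.999, 0.0], [-0.002, 0.0, -1.0]]
wrist_force: [0.8, 1.2, 1.8]
gripper_width: 0.134
gripper_force: 30.0
```

Call:
apply_moves(moves=[[[0,0,0.002],0],[[0,0,0.002],0],[[0,0,0],0],[[0,0,0],0]])

```text
time_s: 25.6
tcp_pos: [0.4996, 0.1079, 0.155]
ee_rot: [[-0.999, 0.044, 0.002], [0.044, 0.999, 0.0], [-0.002, 0.0, -1.0]]
wrist_force: [0.7, 0.8, 3.7]
gripper_width: 0.136
gripper_force: 30.0
```

Call:
apply_moves(moves=[[[0,0,0.002],0],[[0,0,0.002],0],[[0,0,0],0],[[0,0,0],0]])

```text
time_s: 25.93
tcp_pos: [0.4994, 0.1079, 0.1509]
ee_rot: [[-0.999, 0.044, 0.001], [0.044, 0.999, 0.0], [-0.001, 0.0, -1.0]]
wrist_force: [1.9, 0.4, 3.8]
gripper_width: 0.141
gripper_force: 30.0
```

Call:
apply_moves(moves=[[[0,0,0.002],0],[[0,0,0.002],0],[[0,0,0],0],[[0,0,0],0]])

```text
time_s: 26.27
tcp_pos: [0.4994, 0.1079, 0.147]
ee_rot: [[-0.999, 0.044, 0.001], [0.044, 0.999, 0.0], [-0.001, 0.0, -1.0]]
wrist_force: [1.3, -0.3, 5.9]
gripper_width: 0.136
gripper_force: 30.0
```

Call:
apply_moves(moves=[[[0,0,0.0015],0],[[0,0,0],0],[[0,0,0],0]])

```text
time_s: 26.52
tcp_pos: [0.4994, 0.1078, 0.1457]
ee_rot: [[-0.999, 0.044, 0.001], [0.044, 0.999, 0.0], [-0.001, 0.0, -1.0]]
wrist_force: [0.6, -0.1, 5.2]
gripper_width: 0.139
gripper_force: 30.1
```

Call:
apply_moves(moves=[[[0,0,0.0015],0],[[0,0,0],0],[[0,0,0],0]])

```text
time_s: 26.77
tcp_pos: [0.4995, 0.1078, 0.1444]
ee_rot: [[-0.999, 0.044, 0.002], [0.044, 0.999, 0.0], [-0.002, 0.0, -1.0]]
wrist_force: [1.8, 0.3, 8.0]
gripper_width: 0.139
gripper_force: 30.1
```

Call:
apply_moves(moves=[[[0,0,0.001],0],[[0,0,0],0],[[0,0,0],0]])

```text
time_s: 27.02
tcp_pos: [0.4995, 0.1078, 0.1435]
ee_rot: [[-0.999, 0.044, 0.002], [0.044, 0.999, 0.0], [-0.002, 0.0, -1.0]]
wrist_force: [0.7, -1.1, 7.1]
gripper_width: 0.134
gripper_force: 30.1
```

Call:
apply_moves(moves=[[[0,0,0.001],0],[[0,0,0],0],[[0,0,0],0]])

```text
time_s: 27.27
tcp_pos: [0.4996, 0.1078, 0.1426]
ee_rot: [[-0.999, 0.044, 0.002], [0.044, 0.999, 0.0], [-0.002, 0.0, -1.0]]
wrist_force: [0.7, -0.4, 7.1]
gripper_width: 0.134
gripper_force: 30.1
```

Call:
apply_moves(moves=[[[0,0,0.001],0],[[0,0,0],0],[[0,0,0],0]])

```text
time_s: 27.52
tcp_pos: [0.4996, 0.1077, 0.1419]
ee_rot: [[-0.999, 0.044, 0.002], [0.044, 0.999, -0.0], [-0.002, -0.0, -1.0]]
wrist_force: [0.3, 0.2, 9.3]
gripper_width: 0.138
gripper_force: 30.1
```

Call:
apply_moves(moves=[[[0,0,0.001],0],[[0,0,0],0],[[0,0,0],0]])

```text
time_s: 27.77
tcp_pos: [0.4998, 0.1075, 0.1414]
ee_rot: [[-0.999, 0.043, 0.002], [0.043, 0.999, -0.0], [-0.002, -0.0, -1.0]]
wrist_force: [-1.1, -0.9, 11.2]
gripper_width: 0.137
gripper_force: 30.1
```

Call:
apply_moves(moves=[[[0,0,0.001],0],[[0,0,0],0],[[0,0,0],0]])

```text
time_s: 28.02
tcp_pos: [0.4999, 0.1074, 0.141]
ee_rot: [[-0.999, 0.043, 0.003], [0.043, 0.999, -0.001], [-0.003, -0.001, -1.0]]
wrist_force: [-1.6, -1.5, 14.4]
gripper_width: 0.136
gripper_force: 30.1
```

```bash
python3 - <<'E'
from h import *
w=imaging.capture("wrist");s=imaging.capture("scene")
print(r.sense()["tcp_pos"],r.sense()["wrist_force"],w["eye"])
for t,z in[("pack_face",.057),("cam_knob_grip",.14),("filler_a",.012)]:
    print(t,[(np.round(atz(w,(q["at"][0]*560,q["at"][1]*420),z),4),round(q["confidence"],2)) for q in models.place_of(w,t)][:3])
b=cv2.resize(s["frame"][190:280,190:290],(390,350),interpolation=cv2.INTER_CUBIC);a=cv2.resize(w["frame"][60:340,190:510],(400,350))
cv2.imwrite("pics/fin.png",np.hstack([a,b]))
E
```

```text
[0.49987763 0.10735744 0.14095362] [-1.70784272 -2.51611897 15.20482959] [0.42934906 0.11194144 0.30291201]
pack_face []
cam_knob_grip [(array([0.5016, 0.2315, 0.14  ]), 0.56)]
filler_a [(array([ 0.3863, -0.0442,  0.012 ]), 0.88), (array([0.5004, 0.1347, 0.012 ]), 0.85), (array([0.4978, 0.0941, 0.012 ]), 0.5)]
```

View pics/fin.png

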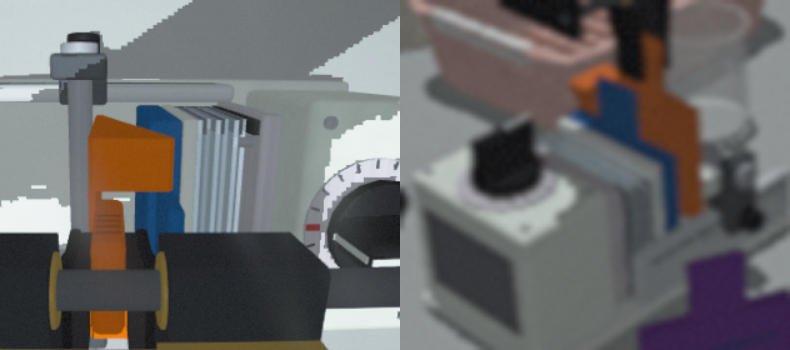

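The wedge is in between the rod and the filler, and the pack is shifted back. The pointer looks slanted at (335–370, 237–262), though, so I'll check whether that is parallax.

```bash
python3 - <<'E'
from h import *
w=imaging.capture("wrist");f=w["frame"]
print("red exp",proj(w,[[.50245,.2039,.112]]))
for d in(0,15,30):
  a=np.radians(-92-d);print(d,[np.round(proj(w,[[.5035+k*np.cos(a),.2304+k*np.sin(a),.154]])[0],1).tolist() for k in(0,.01,.02)],np.round(proj(w,[[.5035+.023*np.cos(a),.2304+.023*np.sin(a),.125]])[0],1))
g=cv2.cvtColor(f,6).astype(int)
sub=g[240:290,446:500];m=sub>140;ys,xs=np.nonzero(m)
for y in range(240,290,2):
  x=np.nonzero(g[y,450:500]>150)[0]+450;print(y,(x.min(),x.max()) if len(x) else None,end=" ")
s=imaging.capture("scene");print()
for d in(0,-30):
  a=np.radians(-92+d);print([np.round(proj(s,[[.5035+k*np.cos(a),.2304+k*np.sin(a),.154]])[0],1).tolist() for k in(-.023,0,.023)])
cv2.imwrite("pics/x.png",f)
E
```

```text
red exp [[439.90596541 240.05065035]]
0 [[531.4, 269.1], [511.9, 269.7], [492.0, 270.2]] [456.5 248.2]
15 [[531.4, 269.1], [513.5, 264.6], [495.1, 260.0]] [459.3 237.9]
30 [[531.4, 269.1], [516.4, 259.8], [500.8, 250.2]] [464.7 228.1]
240 None 242 None 244 None 246 None 248 (np.int64(457), np.int64(458)) 250 (np.int64(457), np.int64(458)) 252 None 254 None 256 None 258 (np.int64(450), np.int64(451)) 260 (np.int64(450), np.int64(452)) 262 (np.int64(450), np.int64(453)) 264 (np.int64(450), np.int64(454)) 266 (np.int64(450), np.int64(454)) 268 (np.int64(450), np.int64(499)) 270 (np.int64(450), np.int64(499)) 272 (np.int64(452), np.int64(499)) 274 (np.int64(454), np.int64(457)) 276 None 278 None 280 None 282 None 284 None 286 None 288 None 
[[208.1, 226.6], [215.6, 222.8], [222.8, 219.1]]
[[206.1, 224.5], [215.6, 222.8], [224.9, 221.2]]
```

The pointer's foot at (457,249) matches the aligned prediction (456.5,248.2), so the slant is only the bar's end face. The pack is on its hard stop at 20 mm of wedge travel, with a steep force rise to 15 N. Handing in.

```bash
python3 -c "
from station import r
s=r.sense();print(s['tcp_pos'],s['wrist_force'],s['time_s']);print(r.finish_job())"
```

```text
[0.49989341 0.10735186 0.14098065] [-0.15876925 -1.9594677  14.40009422] 28.3667
the job is handed in; nothing more can be done
None
```

The caster is ready to pour and handed in at 28.4 s: the knob pointer is at the red mark (within about 1.4°), one blue filler stands against the pack, and the arm is still gripping the wedge and holding it down with about 14 N. The pack looks fully back on its seal, judged from the wedge travel and the steep force rise, since I could not see the seal itself.

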